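# Strip a split core box: hook catch off, front half drawn out by its lip

## Task

The sand core in the black split core box is ready to be stripped. With a fingertip, push the brass hook at the side of the stand outwards until its nose is clear of the stud, then hook a fingertip behind the upright steel lip of the slide and draw the front half of the box straight out, without slamming it, until it meets its end stops. Grip and lift nothing, leave the core standing where it is and the things around undisturbed, and let go of everything.

Things in the scene. Friction and masses are not known exactly. Their poses are not given: they have to be found in the camera images.
- core_box_stand: Grey stand of the core box, fixed to the table, 340 x 216 x 12 mm. Origin on the table top under the core's axis; the slide draws out along its own -x (front), the brass hook is on its +y side. In this frame the black halves stand at z 20 to 162 mm, y -74 to 74: rear half x 0 to 64, fixed; front half x 0 to -51 (foot to -66, below z 54), moving. Keeper strips at y 77 to 98 either side are 28 mm high.
- box_slide (a joint): The slide with the front half of the box, in m: 0 shut, growing as it is drawn out along the stand's -x, 0.078 against its end stops. Friction about 4 N; it stays where it is left. While the hook's nose is in front of the stud it moves only 2 to 4 mm.
- lip (a point): Middle of the top edge of the slide's upright steel lip, on the face towards the box (where a fingertip hooks); moves with the slide, when shut at x -165, y 0, z 78 mm in the stand's frame. The lip is 70 mm wide along y and 8 mm thick. Behind it the slide is a flat plate, 20 mm above the table, for 99 mm back to the foot of the front half.
- hook (a joint): The flat brass hook on its upright pivot at the stand's +y side (x 20, y 98 mm in the stand's frame), in rad: 0 shut, growing as its free end is pushed outwards, towards the stand's +y, at most 0.8. From 0.2 its nose is well clear of the stud. Light friction (about 1 N at the tab); it stays where it is left.
- tab (a point): Middle of the top edge of the hook's upright thumb tab, on its inner face (towards the middle of the slide): push this face outwards. Swings with the hook; when shut at x -128, y 94, z 90 mm in the stand's frame. The tab is 24 mm long along the arm (stand's x) and 8 mm thick, from z 29 to 90; the arm lies at z 29 to 35.
- stud (a point): Top of the round steel stud, 10 mm thick, on the slide behind the hook's nose; when shut at x -80, y 70, z 42 mm in the stand's frame, moving with the slide. The shut hook's nose is the short crossbar just ahead of it (x -87 to -96 mm, from the arm in to y 60, z 29 to 36 mm).
- sand_core: The tan sand core in the box, brittle, 92 mm wide at the foot and 54 mm at the neck, 148 mm high; it stands loose on a pad 20 mm above the table. Origin at the middle of its underside, z up.
- sanding_block: Sanding block, 66 x 112 x 32 mm, lying in front of the vice; bystander. Origin under its middle.
- small_core: Small tan sand core, 48 x 48 x 50 mm, standing beside the wooden tray at the right; bystander. Origin under its middle.
- glue_bottle: Brown bottle with a black cap, 33 x 50 x 126 mm, standing beside the wooden tray; bystander. Origin under its middle.
- bolt_tin: Open grey tin with bolts, 67 mm wide, 47 mm high, at the left edge; bystander. Origin under its middle.
Mind the look-alikes: they are no part of the job. Of the things shaped like the sand_core, the tan one is meant.

How it is judged:
By the outcome, as a careful person would: the job done as asked, in the order asked, and still so for the second after the job is handed in, with the robot touching nothing.
It also fails if it takes over 48 s, if anything falls off the work surface, if the arm or the gripper's body presses on something with over 40 N, if the wrist force passes 120 N, or if a joint passes its speed limit or range.

## Robot

A 6-joint arm with a two-finger parallel gripper is mounted at the origin on the work surface; the furniture and walls round the work are solid. World frame = base frame: x ahead of the robot, y to its left, z up, the work surface at z = 0. Lengths are in m, angles in rad, forces in N, time in s.
With the tool pointing down it reaches from about 0.3 to 0.775 m from the base axis. Payload 14.6 kg.
Tool frame: the origin (TCP) lies at the very end of the fingers, on their centre line; the grasp point (between the pads) lies 19 mm behind it; x points along the fingers, y is the direction in which the jaws open and shut, and the axes are right-handed (so a half turn about x gives the same grasp; the last joint's range is limited). The gripper opens to 94 mm and grips with 3 to 60 N. Pads are 16 mm wide; open, the fingers measure 119 mm over their backs; the gripper's body (75 mm by 177 mm) begins 78 mm behind the grasp point.
Start: joints at [-1.384, 0.3, 1.521, -0, 1.321, -0.067], TCP at [0.138, -0.532, 0.185] pointing down, gripper open.
Joint ranges: [-3.03, 3.03], [-0.79, 2.21], [0.23, 2.52], [-1.04, 4.18], [0, 3.07], [-2.55, 2.55]. Speed limits (rad/s): [2.22, 2.22, 2.57, 3.14, 3.14, 3.14].

## Interface

Orientations are given as [roll, pitch, yaw] about the fixed x, y, z axes, in that order (R = Rz(yaw) Ry(pitch) Rx(roll)).
In Python, from station import ctrl, viewer, hand_in gives the robot as it stands. The module is installed in compiled form; this text tells all that it offers.
- The arm moves only by the tool play_rows, never from a script. Its argument "deltas" is a list that holds one entry, the list of rows, each a list of 7 numbers: the shift along the tool's x, y, z in mm, then the turn, a rotation vector about the tool's x, y, z in rad, then the finger opening in mm, from 0 to 94. In form: [[[dx, dy, dz, ax, ay, az, gripper], ...]]. A call has 1 to 10 rows; each row shifts and turns the commanded pose from where the row before left it, along the tool's axes as they then stand; what a row does not reach is not made up. A row lasts 1/10 s, in which the tool goes at most 50 mm and 8.59 degrees, less where a joint would pass 70% of its speed; a pose out of reach is approached as far as the arm can. A call with a gripper value outside its range is refused whole. The fingers move at their own pace and stop on an object; "grip_force" is the grip in N (left out, the last holds). Time passes only in rows, so rows that do not move let the fingers close. It gives the time, the measured TCP pose, the force and the opening at its end, in the units of the state.
- ctrl.get_obs(): the state, without advancing time (a new reading comes with each control period).
- viewer.camera(name): name is "side" or "top" or "wrist"; returns a dict with "img" (480x640x3 uint8, red, green, blue), "fx", "fy", "cx", "cy" (pixels), "rvec" (rotation vector, rad) and "tvec" (3), from world to camera coordinates, as OpenCV has them. Camera axes: x right, y down, z forward; pixel columns grow to the right and rows downward; lengths in m; the calibration is good to about 2 mm. A picture is of the moment at which its call begins. There is no depth.
- hand_in(): hands the job in, once; it reports no verdict.
The state is a dict: "time_s": time; "qpos": joint angles; "joint_vel": joint speeds; "tau": joint torques, N m; "ee_pos": TCP position; "eef_rot": TCP orientation; "force": force on the tool from outside, world axes, zero at the start; "moment": the same for the moment, N m; "grip_width": finger opening in m.
Only numpy, scipy, OpenCV 4.12 (cv2) and the standard library are available. Lean on these libraries where they do the work, as an engineer would, in place of code of your own. Each camera call takes 0.05 s, during which the arm holds its last target.

## Working session

There is one attempt and no reset: what is moved stays moved. The work goes in short steps, Python scripts to look and compute and a tool call to move; the robot and the scene stay as the last step left them, time stands still between calls to the robot, and variables do not carry over. Pictures are saved under pics/ and viewed, and the job is handed in when it is done.

Besides the shell and the picture viewer there is one more tool, called after "Call:" as name(argument=value, ...), one argument or row to a line, values as JSON. play_rows: Moves the arm, as the interface text tells. Its arguments: {"type":"object","properties":{"deltas":{"type":"array","items":{"type":"array","items":{"type":"array","items":{"type":"number"}}}},"grip_force":{"type":"number"}},"required":["deltas"]}

```bash
mkdir -p pics
cat > h.py <<'E'
import numpy as np, cv2
from station import ctrl, viewer, hand_in
def snap(name,out):
    c=viewer.camera(name); cv2.imwrite('pics/'+out,c['img'][:,:,::-1]); 
    np.savez('pics/'+out+'.npz',**{k:np.array(v) for k,v in c.items()})
    return c
def load(out): return dict(np.load('pics/'+out+'.npz'))
def K(c): return np.array([[c['fx'],0,c['cx']],[0,c['fy'],c['cy']],[0,0,1]],float)
def proj(c,P): return cv2.projectPoints(np.array(P,float).reshape(-1,1,3),c['rvec'].astype(float),c['tvec'].astype(float),K(c),None)[0].reshape(-1,2)
def back(c,uv,z):
    R=cv2.Rodrigues(c['rvec'].astype(float))[0]; o=-R.T@c['tvec'].ravel()
    d=R.T@np.linalg.inv(K(c))@np.array([uv[0],uv[1],1.]); return o+d*(z-o[2])/d[2]
def crop(out,x0,y0,x1,y1,s,new):
    im=cv2.imread('pics/'+out)[y0:y1,x0:x1]; cv2.imwrite('pics/'+new,cv2.resize(im,None,fx=s,fy=s,interpolation=cv2.INTER_CUBIC))
E
python3 - <<'E'
from h import *
for n in('side','top','wrist'): snap(n,n+'0.png')
o=ctrl.get_obs(); print(o)
E
```

```text
{'time_s': 0.15, 'qpos': array([-1.38357931e+00,  3.00334039e-01,  1.52145997e+00, -1.43864900e-05,
        1.32071381e+00, -6.65749592e-02]), 'joint_vel': array([-0.00013132, -0.00117447, -0.00212979, -0.00232668, -0.00057111,
        0.00094942]), 'tau': array([ 6.04380075e-04, -5.31961799e+01, -3.52820456e+01,  7.08332635e-02,
        2.35685759e-02, -5.85177577e-05]), 'ee_pos': array([ 0.13805516, -0.5321515 ,  0.18491276]), 'eef_rot': array([-1.62214498,  1.56988105,  1.77324321]), 'force': array([-0.01238805, -0.41197627, -0.57471794]), 'moment': array([-0.01552611, -0.01521958,  0.04020355]), 'grip_width': 0.09406050400499608}
```

View pics/side0.png

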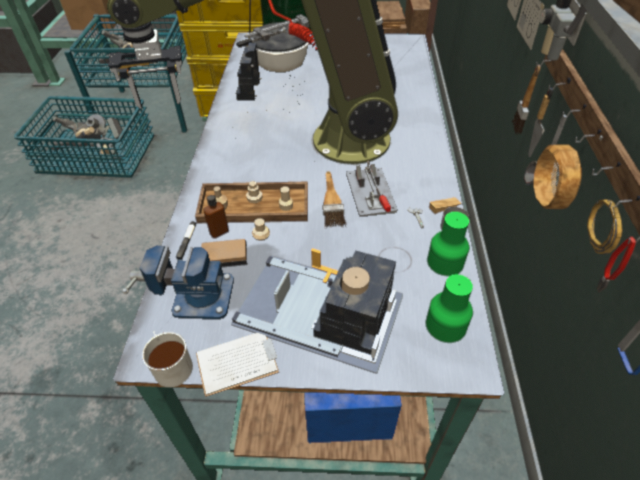

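View pics/top0.png

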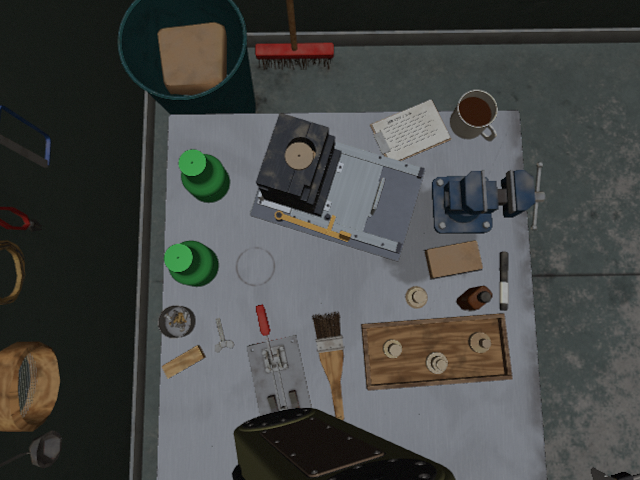

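View pics/wrist0.png

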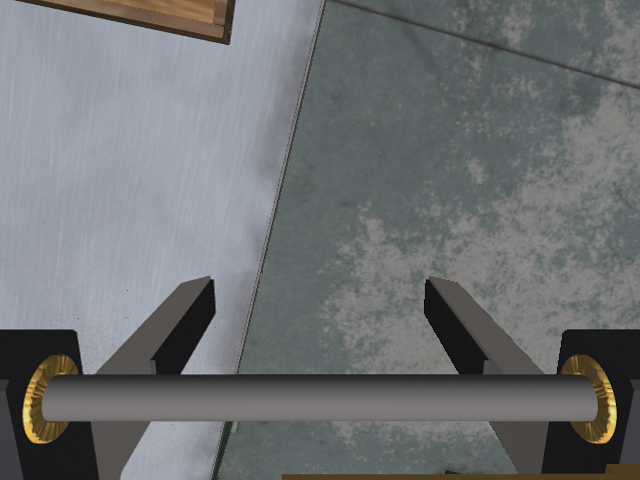

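Run:
```python
from h import *
crop('top0.png',235,100,435,270,4,'t1.png')
crop('side0.png',225,235,415,375,4,'s1.png')
```

```text
(no output)
```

View pics/t1.png

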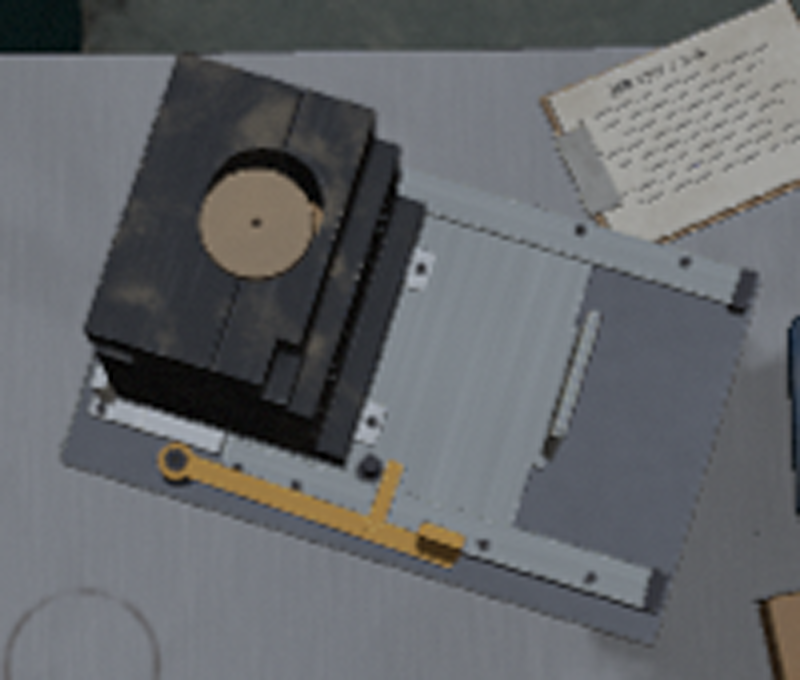

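View pics/s1.png

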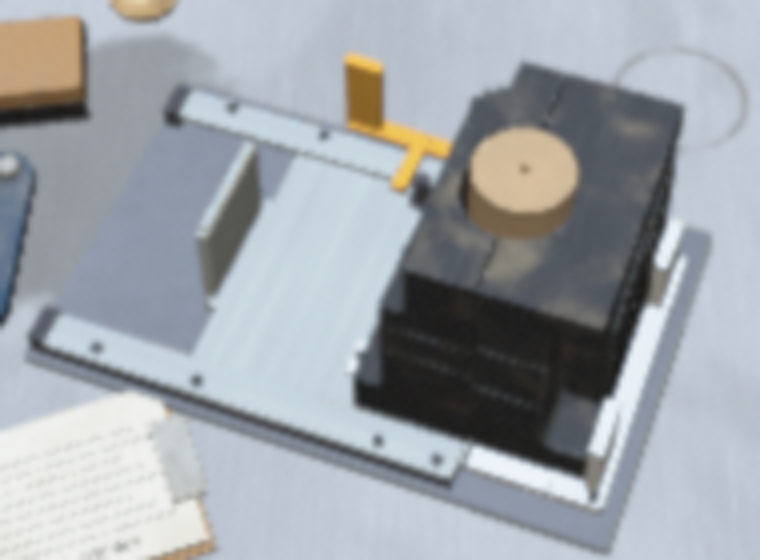

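```bash
cat > fit.py <<'E'
from h import *
from scipy.optimize import least_squares
T=load('top0.png');S=load('side0.png')
# (stand pt mm, with flag for stand-centre offset), crop px
top=[((20,98,36),0,(176,460)),((64,74,162),0,(88,332)),((64,-74,162),0,(180,58)),((170,108,12),1,(65,461)),((-170,108,12),1,(652,644)),((-170,-108,12),1,(757,272)),
((-80,70,42),0,(371,464)),((-165,-35,78),0,(590,312))]
side=[((64,74,162),0,(682,105)),((64,-74,162),0,(605,325)),((170,-108,12),1,(608,550)),((-170,-108,12),1,(30,352)),((170,108,12),1,(710,235)),((-165,35,78),0,(255,146)),((-165,-35,78),0,(204,232))]
def W(p,f,v):
    q=np.array(p)/1000.; 
    if f:q[0]+=v[3]
    c,s=np.cos(v[2]),np.sin(v[2]); return [v[0]+c*q[0]-s*q[1],v[1]+s*q[0]+c*q[1],q[2]]
def res(v):
    a=proj(T,[W(p,f,v) for p,f,_ in top])-(np.array([u for *_,u in top])/4+[235,100])
    b=proj(S,[W(p,f,v) for p,f,_ in side])-(np.array([u for *_,u in side])/4+[225,235])
    return np.r_[a,b].ravel()
if __name__=='__main__':
    print(back(T,(310,155),.16))
    r=least_squares(res,[*back(T,(300,155),.1)[:2],np.pi/2-.3,-.05],loss='soft_l1')
    print(r.x); print(np.round(res(r.x).reshape(-1,2),1))
    for n,p in dict(tab=(-128,94,90),lip=(-165,0,78),core=(0,0,168),stud=(-80,70,42)).items():
        w=W(p,0,r.x); print(n,np.round(w,4),proj(T,w)[0],proj(S,w)[0],(proj(T,w)[0]-[235,100])*4,(proj(S,w)[0]-[225,235])*4)
E
python3 fit.py
```

```text
[ 0.69359689 -0.01716076  0.16      ]
[ 0.68860705  0.00358114  1.24976466 -0.0813836 ]
[[-0.1  0.3]
 [-2.   0.4]
 [-0.5 -2. ]
 [-2.7 -2.8]
 [-0.1 -1.8]
 [ 1.1 -1.2]
 [-0.2  0.4]
 [-0.5 -0.3]
 [-0.1 -2.6]
 [-1.6 -1.4]
 [-0.7  0.3]
 [-3.4  0.3]
 [ 0.4 -0.8]
 [-0.  -3.3]
 [-0.2 -1.4]]
tab [ 0.559  -0.0882  0.09  ] [346.84243454 229.89698914] [313.41218768 250.66157356] [447.36973818 519.58795656] [353.64875071  62.64629426]
lip [ 0.6365 -0.153   0.078 ] [377.1638858 193.397244 ] [282.38068305 279.6844353 ] [568.65554321 373.58897598] [229.52273221 178.73774118]
core [0.6886 0.0036 0.168 ] [298.99443437 156.34282922] [354.75486197 274.59364475] [255.97773747 225.37131688] [519.0194479  158.37457901]
stud [ 0.5969 -0.0502  0.042 ] [327.51114119 216.36054739] [329.3418613  277.04945381] [370.04456475 465.44218957] [417.36744521 168.19781522]
```

```bash
cat > go.py <<'E'
from h import *
from scipy.spatial.transform import Rotation as Ro
def plan(target,yaw=None):
    o=ctrl.get_obs(); R=Ro.from_euler('xyz',o['eef_rot']).as_matrix()
    print('t',o['time_s'],'tcp',np.round(o['ee_pos'],4),'F',np.round(o['force'],1),'q',np.round(o['qpos'],2),'gw',o['grip_width'])
    print('axes x,y,z:',np.round(R.T,3).tolist())
    if yaw is not None:
        # want tool x down, tool y along +-(cos yaw, sin yaw)
        for s in(1,-1):
            y=s*np.array([np.cos(yaw),np.sin(yaw),0]);x=np.array([0,0,-1.]);G=np.c_[x,y,np.cross(x,y)]
            print('rotvec tool',s,np.round(Ro.from_matrix(R.T@G).as_rotvec(),4),'shift in new tool mm',np.round(1000*G.T@(np.array(target)-o['ee_pos']),1))
    print('shift tool mm',np.round(1000*R.T@(np.array(target)-o['ee_pos']),1))
E
python3 - <<'E'
from go import *
plan([.6,-.13,.28],1.25+np.pi/2)
w=load('wrist0.png');R=cv2.Rodrigues(w['rvec'])[0];print(-R.T@w['tvec'].ravel(),R,w['fx'],w['cx'],w['cy'])
E
```

```text
t 0.15 tcp [ 0.1381 -0.5322  0.1849] F [-0.  -0.4 -0.6] q [-1.38  0.3   1.52 -0.    1.32 -0.07] gw 0.09406050400499608
axes x,y,z: [[-0.0, 0.001, -1.0], [0.251, -0.968, -0.001], [-0.968, -0.251, -0.0]]
rotvec tool 1 [2.1454e+00 1.0000e-03 6.0000e-04] shift in new tool mm [ -95.1 -311.6  527.3]
rotvec tool -1 [-9.962e-01 -5.000e-04  8.000e-04] shift in new tool mm [ -95.1  311.6 -527.3]
shift tool mm [ -94.8 -273.4 -548.1]
[ 0.20665977 -0.51430093  0.38554876] [[ 0.25052761 -0.96810846 -0.00138644]
 [-0.9386157  -0.24324576  0.24460593]
 [-0.23714232 -0.0599792  -0.96962158]] 425.53045491988246 319.23841332327 240.67077597739973
```

Call:
play_rows(
  deltas=[
    [[-14,0,0,-0.1,0,0,0],[-14,0,0,-0.14,0,0,0],[-14,0,0,-0.14,0,0,0],[-14,0,0,-0.14,0,0,0],[-14,0,0,-0.14,0,0,0],[-14,0,0,-0.14,0,0,0],[-11,0,0,-0.14,0,0,0],[0,12,-20,-0.056,0,0,0],[0,24,-40,0,0,0,0],[0,24,-40,0,0,0,0]],
  ],
  grip_force=40,
)

```text
time_s: 1.15
ee_pos: [0.2279, -0.4565, 0.28]
eef_rot: [-2.506, 1.57, 1.884]
force: [0.4, -0.8, 0.0]
grip_width: 0.0175
```

Call:
play_rows(
  deltas=[
    [[0,24,-40,0,0,0,0],[0,24,-40,0,0,0,0],[0,24,-40,0,0,0,0],[0,24,-40,0,0,0,0],[0,24,-40,0,0,0,0],[0,24,-40,0,0,0,0],[0,24,-40,0,0,0,0],[0,24,-40,0,0,0,0],[0,12,-20,0,0,0,0],[0,0,0,0,0,0,0]],
  ],
)

```text
time_s: 2.15
ee_pos: [0.5297, -0.1971, 0.2795]
eef_rot: [-1.891, 1.57, 2.504]
force: [-0.7, -0.3, -0.3]
grip_width: 0.0004
```

Run:
```python
from go import *
snap('wrist','w1.png')
plan([.6,-.13,.28],1.25+np.pi/2)
```

```text
t 2.2 tcp [ 0.5286 -0.1984  0.2797] F [-0.2  0.2 -0.8] q [-0.42  0.28  1.33 -0.    1.53 -0.1 ] gw 0.0005019536553568262
axes x,y,z: [[-0.001, 0.0, -1.0], [0.95, -0.314, -0.001], [-0.314, -0.95, -0.0]]
rotvec tool 1 [-3.1397e+00 -1.8000e-03 -1.0000e-04] shift in new tool mm [ -0.3 -46.2  87.4]
rotvec tool -1 [ 0.0019 -0.0001  0.0012] shift in new tool mm [ -0.3  46.2 -87.4]
shift tool mm [ -0.4  46.4 -87.3]
```

View pics/w1.png

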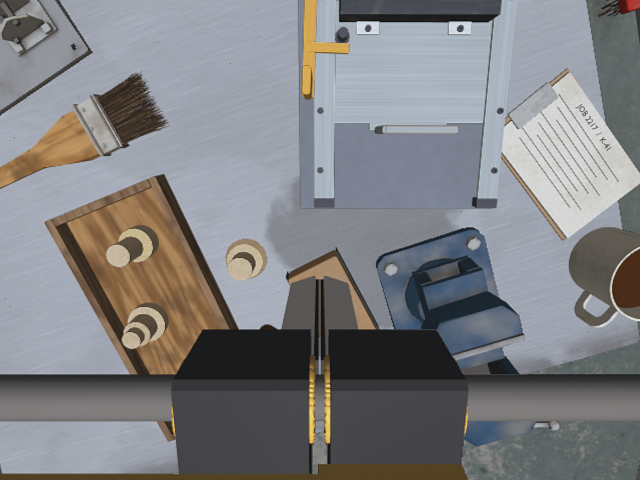

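Run:
```python
from fit import *
w=load('w1.png'); v=[0.6886,0.0036,1.2498,-.08]
for n,p in dict(tabin=(-128,94,90),lipL=(-165,35,78),lipR=(-165,-35,78),stud=(-80,70,42)).items(): print(n,proj(w,W(p,0,v))[0])
crop('w1.png',290,0,510,215,3.6,'w1c.png')
```

```text
tabin [312.51512729  84.03371852]
lipL [377.3420805  128.59047321]
lipR [453.96036083 128.80395226]
stud [338.65301368  36.14514171]
```

View pics/w1c.png

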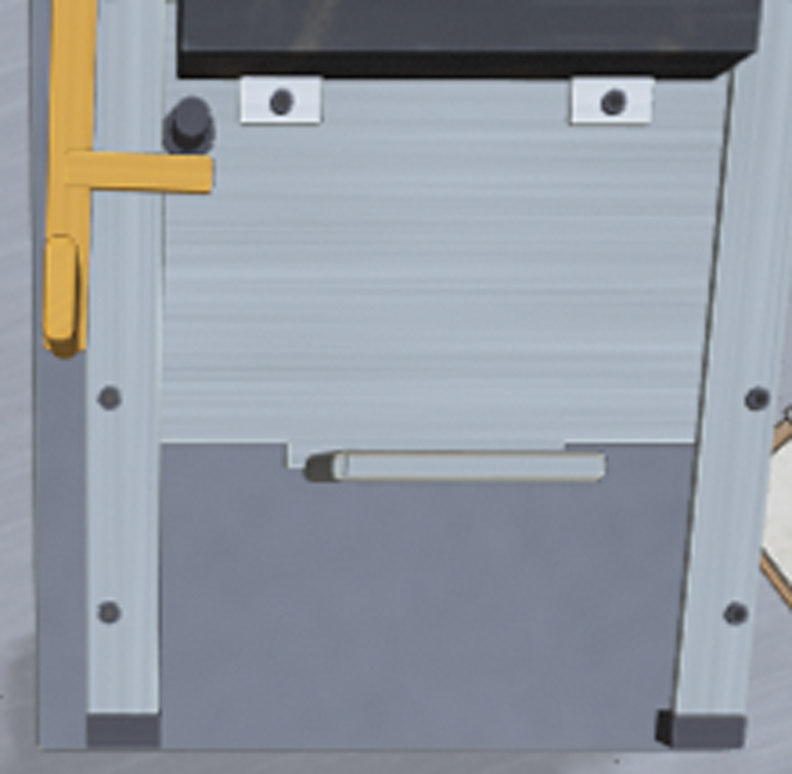

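```bash
cat > fit2.py <<'E'
from fit import *
w=load('w1.png')
pts=[((-80,70,42),(192,122)),((-165,35,78),(342,453)),((-165,-35,78),(605,452))]
def r2(v): return (proj(w,[W(p,0,v) for p,_ in pts])-(np.array([u for _,u in pts])/3.6+[290,0])).ravel()
r=least_squares(r2,[.6886,.0036,1.25]); V=r.x
if __name__=='__main__':
    print(r.x,r.fun)
    print((proj(w,[W(p,0,V) for p in((-128,94,90),(-252,108,12),(-252,98,28),(-252,-98,28),(-66,74,54),(-66,-74,54))])-[290,0])*3.6)
    print('tab meas',back(w,(310.8,79.4),.09),'model',W((-128,94,90),0,V))
E
python3 fit2.py
```

```text
[0.69305925 0.0048512  1.25784504] [ 8.74106184e-02 -6.80397244e-02 -1.90549872e+00  1.46327251e-01
  1.81969086e+00 -1.86182487e-03]
[[101.32538141 294.44680532]
 [ 59.49508389 749.88885477]
 [ 91.28505264 758.82085019]
 [747.35588413 755.56138795]
 [179.50838996  50.8343479 ]
 [765.22476831  47.13416155]]
tab meas [ 0.55880483 -0.08415893  0.09      ] model [np.float64(0.5642178218543874), np.float64(-0.08799214640478834), np.float64(0.09)]
```

```bash
cat >> fit2.py <<'E'
def st():
    o=ctrl.get_obs();p=o['ee_pos'];d=(p[:2]-V[:2]);c,s=np.cos(V[2]),np.sin(V[2])
    print('t',o['time_s'],'stand mm',np.round(1000*np.array([c*d[0]+s*d[1],-s*d[0]+c*d[1],p[2]]),1),'F stand',np.round([c*o['force'][0]+s*o['force'][1],-s*o['force'][0]+c*o['force'][1],o['force'][2]],1))
E
python3 - <<'E'
from go import *
import fit2
plan(fit2.W((-122,70,130),0,fit2.V)); fit2.st()
E
```

```text
t 2.2 tcp [ 0.5286 -0.1984  0.2797] F [-0.2  0.2 -0.8] q [-0.42  0.28  1.33 -0.    1.53 -0.1 ] gw 0.0005019536553568262
axes x,y,z: [[-0.001, 0.0, -1.0], [0.95, -0.314, -0.001], [-0.314, -0.95, -0.0]]
shift tool mm [ 149.7   23.3 -122.1]
t 2.2 stand mm [-244.    93.9  279.7] F stand [ 0.1  0.2 -0.8]
```

Call:
play_rows(
  deltas=[
    [[10,3,-15,0,0,0,0],[20,4,-25,0,0,0,0],[25,4,-25,0,0,0,0],[25,4,-25,0,0,0,0],[25,4,-20,0,0,0,0],[25,4,-12,0,0,0,0],[15,0,0,0,0,0,0],[5,0,0,0,0,0,0],[0,0,0,0,0,0,0]],
  ],
)

```text
time_s: 3.1
ee_pos: [0.588, -0.091, 0.1299]
eef_rot: [-1.453, 1.57, 2.938]
force: [0.6, -0.4, 1.6]
grip_width: 0.0005
```

Run:
```python
from go import *
import fit2
snap('wrist','w2.png');snap('side','s2.png'); fit2.st()
crop('s2.png',225,215,415,355,4,'s2c.png')
w=load('w2.png');print(proj(w,[fit2.W(p,0,fit2.V) for p in((-128,94,90),(-128,100,90),(-165,35,78),(-165,-35,78),(-80,70,42))]))
```

```text
t 3.2 stand mm [-123.5   69.7  131.3] F stand [-0.3  0.2  1.1]
[[279.68293588 265.42579655]
 [269.54837967 265.51441647]
 [375.44282303 314.2287755 ]
 [484.99830665 313.31781782]
 [319.53273781 175.56677867]]
```

View pics/w2.png

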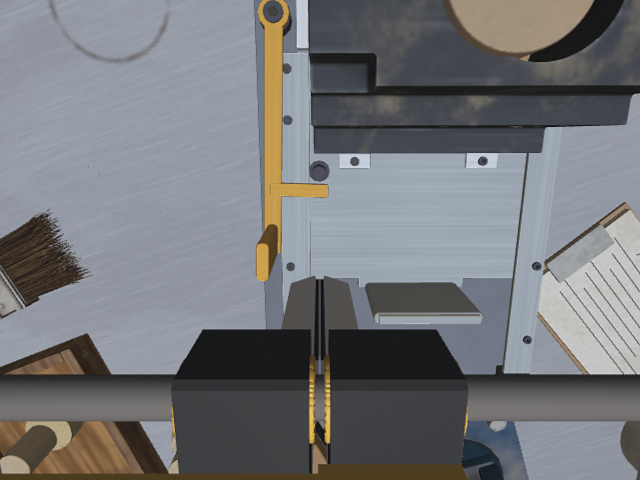

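View pics/s2c.png

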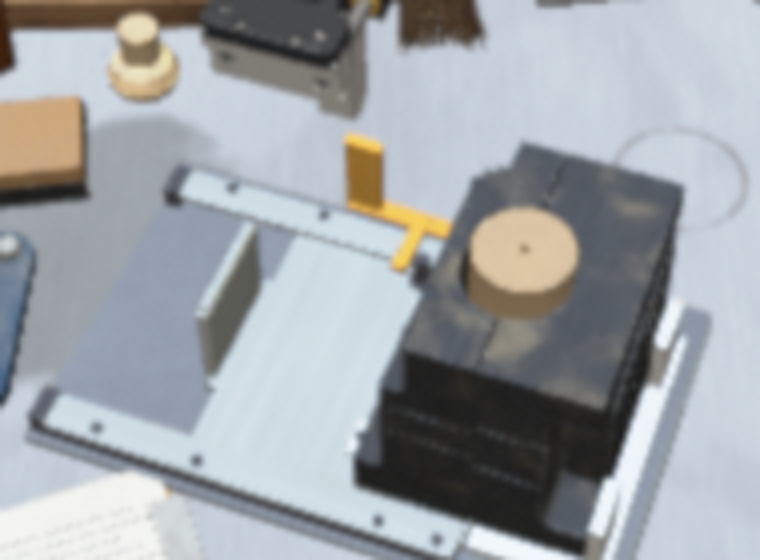

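Run:
```python
from go import *
import fit2
s=load('s2.png');w=load('w2.png');p=ctrl.get_obs()['ee_pos']
print((proj(s,p)-[225,215])*4,proj(w,p)); t=back(w,(270,260),.09); d=t[:2]-fit2.V[:2];c,q=np.cos(fit2.V[2]),np.sin(fit2.V[2]);print(c*d[0]+q*d[1],-q*d[0]+c*d[1])
```

```text
[[343.42091044 133.14583927]] [[320.77842926 281.35652824]]
-0.12459903374544588 0.0996037931880906
```

Run:
```python
from go import *
import fit2
s=load('s2.png');p=ctrl.get_obs()['ee_pos']
L=[fit2.W(q,0,fit2.V) for q in((64,74,162),(64,-74,162),(-165,35,78),(-165,-35,78),(-128,100,90),(0,0,168),(20,98,36),(-252,98,28))]
print((proj(s,L)-[225,215])*4)
snap('side','s3.png');crop('s3.png',255,200,335,280,8,'s3c.png');snap('top','t3.png');crop('t3.png',235,100,435,270,4,'t3c.png')
print(proj(s,p),proj(load('t3.png'),p))
```

```text
[[683.53309946 180.05165242]
 [603.13083021 407.03485909]
 [254.970438   220.6840005 ]
 [204.04196588 315.18109699]
 [357.29688526 142.0757618 ]
 [521.58794408 245.45188253]
 [597.5173942  272.0143903 ]
 [169.96348753 159.77989847]]
[[310.85522761 248.28645982]] [[349.02854026 211.21972919]]
```

View pics/s3c.png

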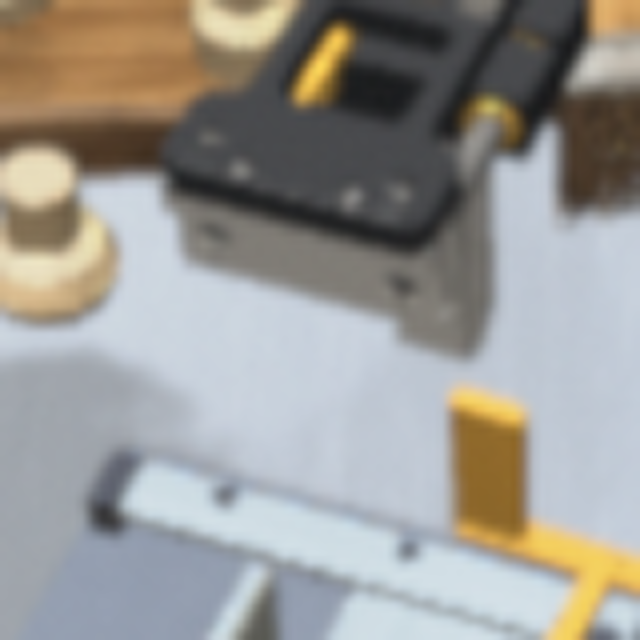

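Run:
```python
from go import *
o=ctrl.get_obs();R=Ro.from_euler('xyz',o['eef_rot']).as_matrix();p=o['ee_pos']
s=load('s3.png');w=load('w2.png')
for dx in(0,-10,-13):
  for dy in (-8,8):
    for dz in(-8,8):
      P=p+R@[dx/1000,dy/1000,dz/1000]; print(dx,dy,dz,proj(w,P)[0],(proj(s,P)[0]-[255,200])*8)
crop('w2.png',240,240,400,360,5,'w2c.png')
```

```text
0 -8 -8 [304.63861515 265.67432557] [485.02054743 373.72256176]
0 -8 8 [304.93601371 296.2910315 ] [431.13596006 358.71152152]
0 8 -8 [337.29476154 265.67594871] [463.51941405 414.5570131 ]
0 8 8 [336.99055715 296.2997876 ] [409.20290043 399.25155801]
-10 -8 -8 [303.862845   272.12805886] [484.27134768 349.21610926]
-10 -8 8 [304.18944074 304.0845291 ] [430.01344839 334.19118492]
-10 8 -8 [338.1118056  272.13137442] [462.61094702 390.10405895]
-10 8 8 [337.77727445 304.09561462] [407.91510311 374.78231209]
-13 -8 -8 [303.61513977 274.18875104] [484.04453651 341.79707697]
-13 -8 8 [303.95134043 306.57006537] [429.67363297 326.76819888]
-13 8 -8 [338.37269369 274.19263861] [462.33589567 382.7005784 ]
-13 8 8 [338.02818147 306.5819305 ] [407.52521747 367.37415276]
```

View pics/w2c.png

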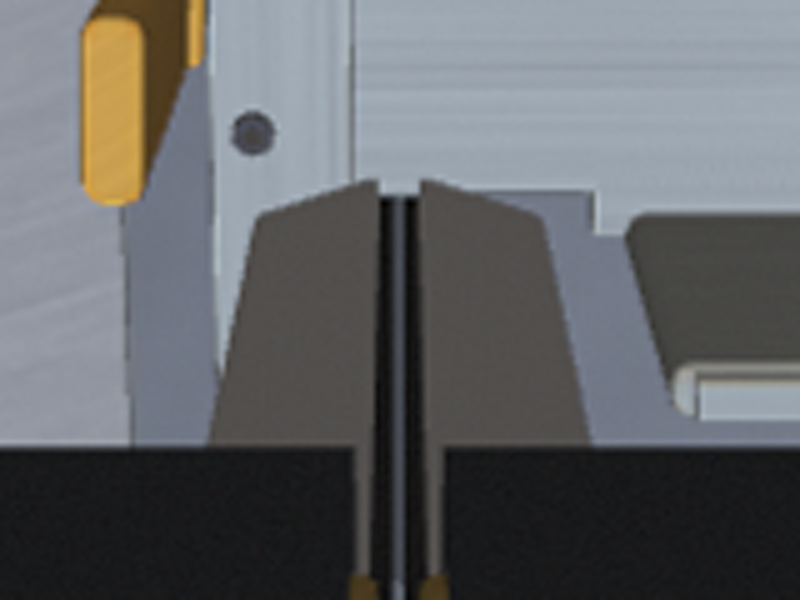

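View pics/t3c.png

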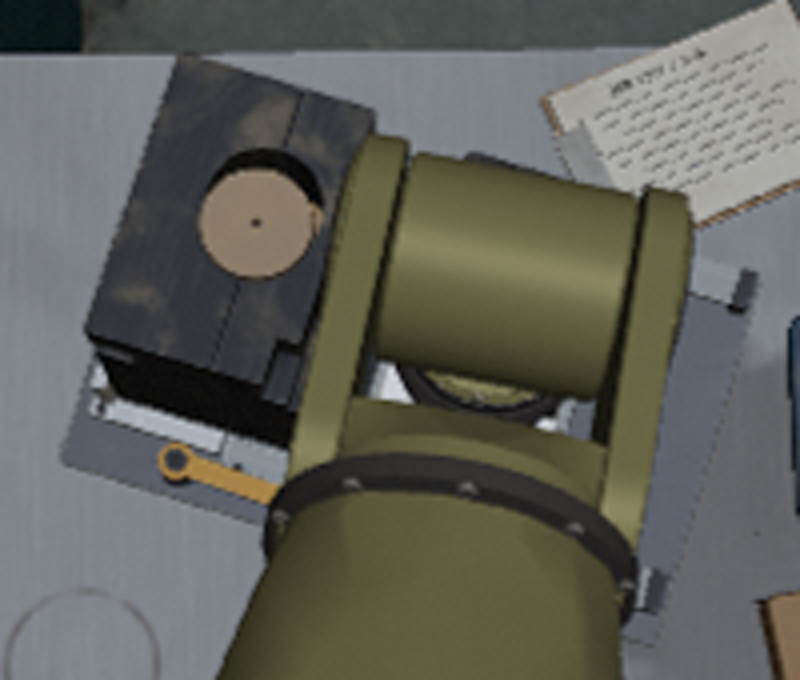

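Call:
play_rows(
  deltas=[
    [[8,0,0,0,0,0,0],[15,0,0,0,0,0,0],[15,0,0,0,0,0,0],[15,0,0,0,0,0,0],[15,0,0,0,0,0,0],[12,0,0,0,0,0,0],[6,0,0,0,0,0,0],[4,0,0,0,0,0,0],[0,0,0,0,0,0,0]],
  ],
)

```text
time_s: 4.2
ee_pos: [0.5886, -0.0907, 0.0401]
eef_rot: [-1.367, 1.571, 3.024]
force: [0.3, 0.7, -0.3]
grip_width: 0.0007
```

Run:
```python
from go import *
import fit2
snap('side','s4.png');fit2.st();crop('s4.png',235,220,355,310,6,'s4c.png')
```

```text
t 4.25 stand mm [-123.    69.8   40.6] F stand [ 0.  -0.   0.6]
```

View pics/s4c.png

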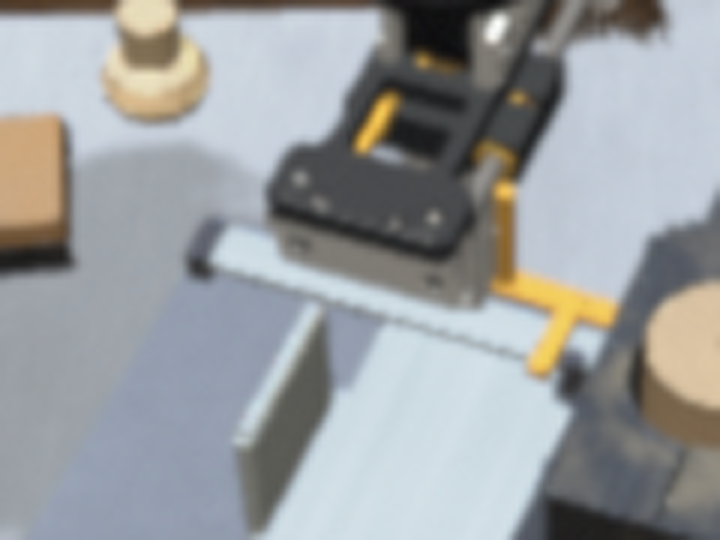

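Run:
```python
from go import *
o=ctrl.get_obs();R=Ro.from_euler('xyz',o['eef_rot']).as_matrix();p=o['ee_pos']
s=load('s4.png')
im=cv2.imread('pics/s4c.png')
def dr(q,col):
    P=[p+R@(np.array(a)/1000.) for a in q]; u=((proj(s,P)-[235,220])*6).astype(int); cv2.polylines(im,[u],True,col,1)
for dx,ly,lz,col in((0,12.5,8,(0,0,255)),(-97,88.5,37.5,(255,0,0)),(-97,37.5,88.5,(0,255,0))):
    dr([(dx,-ly,-lz),(dx,ly,-lz),(dx,ly,lz),(dx,-ly,lz)],col)
cv2.imwrite('pics/s4d.png',im)
```

```text
(no output)
```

View pics/s4d.png

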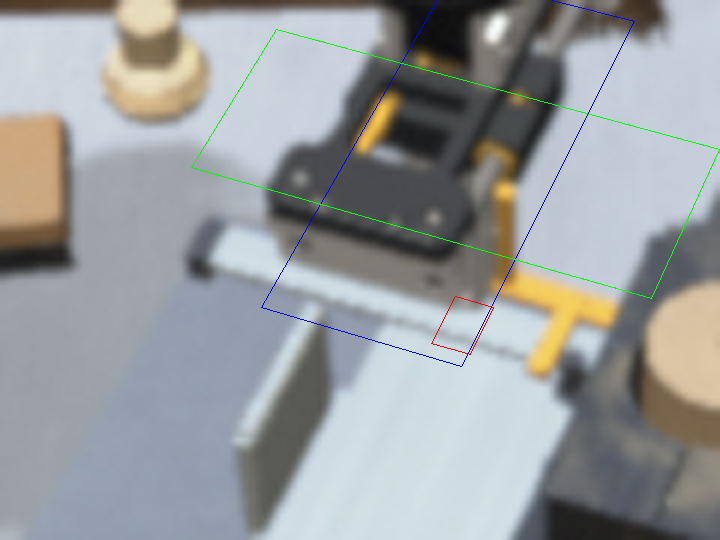

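Call:
play_rows(
  deltas=[
    [[0,-5,0,0,0,0,0],[0,-6,0,0,0,0,0],[0,-6,0,0,0,0,0],[0,-6,0,0,0,0,0],[0,-6,0,0,0,0,0],[0,-6,0,0,0,0,0],[0,-4,0,0,0,0,0],[0,0,0,0,0,0,0]],
  ],
)

```text
time_s: 5.05
ee_pos: [0.5511, -0.0782, 0.0404]
eef_rot: [-1.302, 1.571, 3.09]
force: [0.1, 0.5, 0.2]
grip_width: 0.0006
```

Run:
```python
from go import *
import fit2
snap('side','s5.png');fit2.st();crop('s5.png',235,220,355,310,6,'s5c.png');snap('wrist','w5.png')
```

```text
t 5.1 stand mm [-122.7  109.2   40.4] F stand [ 0.9 -1.   0.8]
```

View pics/s5c.png

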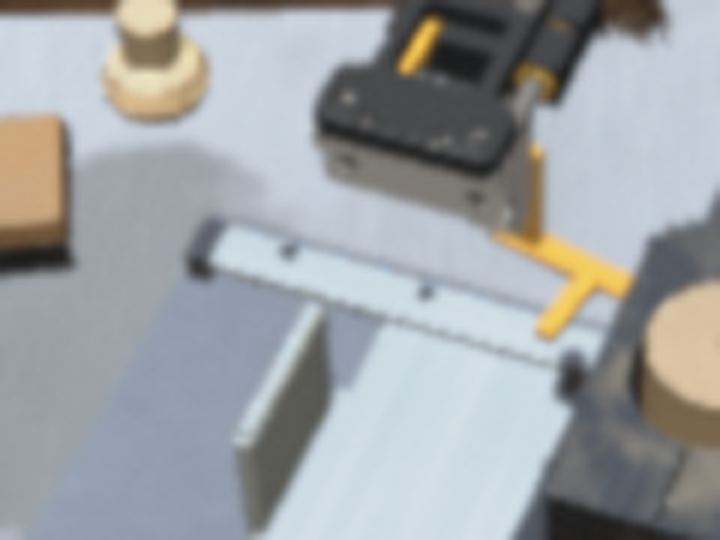

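View pics/w5.png

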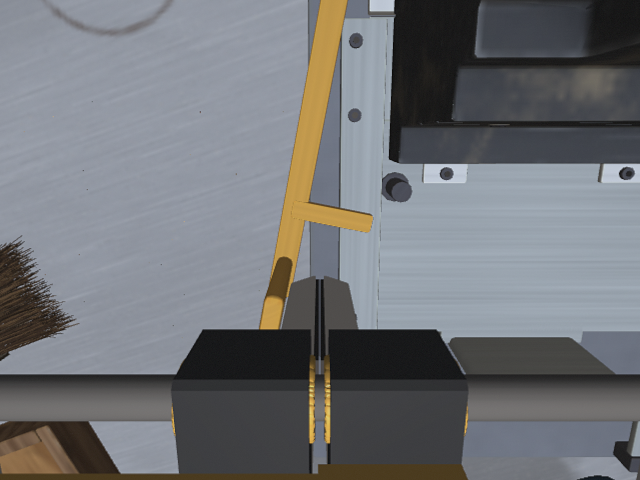

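Call:
play_rows(
  deltas=[
    [[0,-5,0,0,0,0,0],[0,-5,0,0,0,0,0],[0,-5,0,0,0,0,0],[0,-5,0,0,0,0,0],[0,-3,0,0,0,0,0],[0,0,0,0,0,0,0],[0,5,0,0,0,0,0],[0,10,0,0,0,0,0],[0,10,0,0,0,0,0],[-5,0,0,0,0,0,0]],
  ],
)

```text
time_s: 6.15
ee_pos: [0.5543, -0.0794, 0.0448]
eef_rot: [-1.425, 1.57, 2.966]
force: [-0.3, -0.9, -0.3]
grip_width: 0.0004
```

Run:
```python
from go import *
import fit2
fit2.st();snap('wrist','w6.png'); plan(fit2.W((-144,0,125),0,fit2.V))
```

```text
t 6.15 stand mm [-122.9  106.    44.8] F stand [-0.9  0.  -0.3]
t 6.2 tcp [ 0.5542 -0.0793  0.0459] F [-1.2 -0.4 -0.7] q [-0.21  0.47  1.63  0.    1.04  0.11] gw 0.00020623648716024454
axes x,y,z: [[0.0, -0.0, -1.0], [0.949, -0.316, 0.0], [-0.316, -0.949, -0.0]]
shift tool mm [-79.  106.4  20.3]
```

View pics/w6.png

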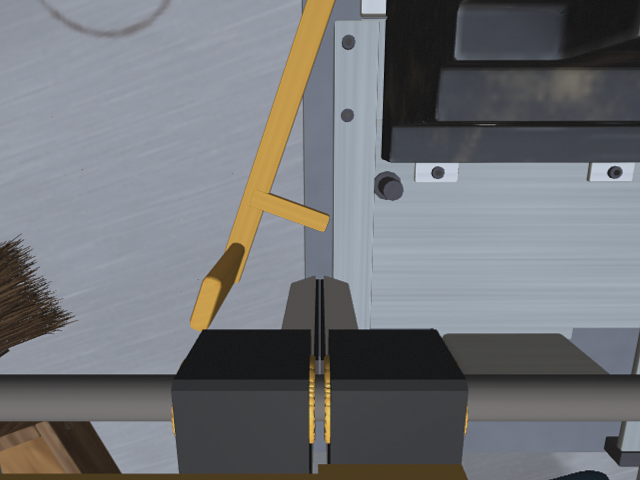

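Call:
play_rows(
  deltas=[
    [[-15,0,0,0,0,0,0],[-30,0,0,0,0,0,0],[-25,5,0,0,0,0,0],[-9,15,2,0,0,0,0],[0,25,5,0,0,0,0],[0,25,5,0,0,0,0],[0,20,5,0,0,0,0],[0,12,3,0,0,0,0],[0,4,0,0,0,0,0],[0,0,0,0,0,0,0]],
  ],
)

```text
time_s: 7.2
ee_pos: [0.6476, -0.1313, 0.1241]
eef_rot: [-1.59, 1.57, 2.801]
force: [-0.1, 0.9, -0.0]
grip_width: 0.0005
```

Run:
```python
from go import *
import fit2
fit2.st();snap('wrist','w7.png');snap('side','s7.png');crop('s7.png',215,215,375,335,5,'s7c.png')
```

```text
t 7.2 stand mm [-143.5    1.3  124.1] F stand [ 0.8  0.4 -0. ]
```

View pics/w7.png

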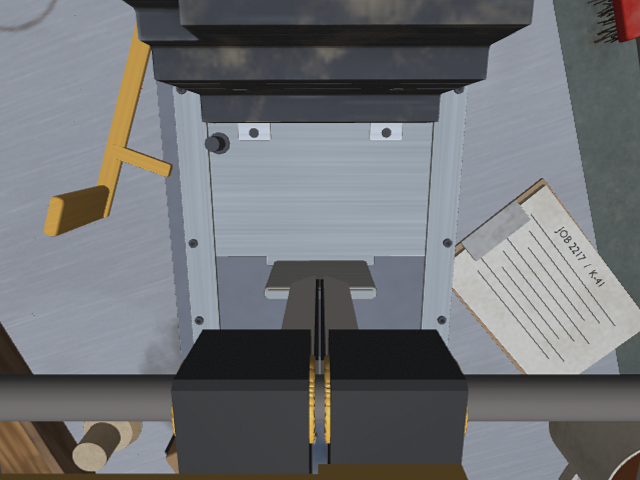

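View pics/s7c.png

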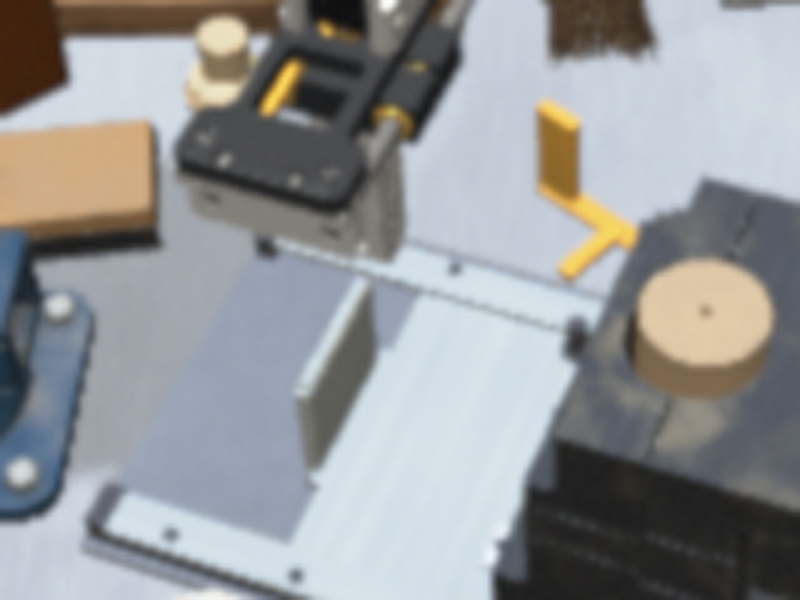

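Call:
play_rows(
  deltas=[
    [[8,0,-4,0,0,0,0],[15,0,0,0,0,0,0],[15,0,0,0,0,0,0],[12,0,0,0,0,0,0],[10,0,0,0,0,0,0],[10,0,0,0,0,0,0],[10,0,0,0,0,0,0],[8,0,0,0,0,0,0],[4,0,0,0,0,0,0],[0,0,0,0,0,0,0]],
  ],
)

```text
time_s: 8.3
ee_pos: [0.6488, -0.1276, 0.0318]
eef_rot: [-1.54, 1.57, 2.851]
force: [-1.0, 0.7, -0.3]
grip_width: 0.0005
```

Run:
```python
from go import *
import fit2
fit2.st();snap('wrist','w8.png');snap('side','s8.png');crop('s8.png',215,215,375,335,5,'s8c.png')
```

```text
t 8.3 stand mm [-139.6    1.3   31.8] F stand [ 0.4  1.1 -0.3]
```

View pics/w8.png

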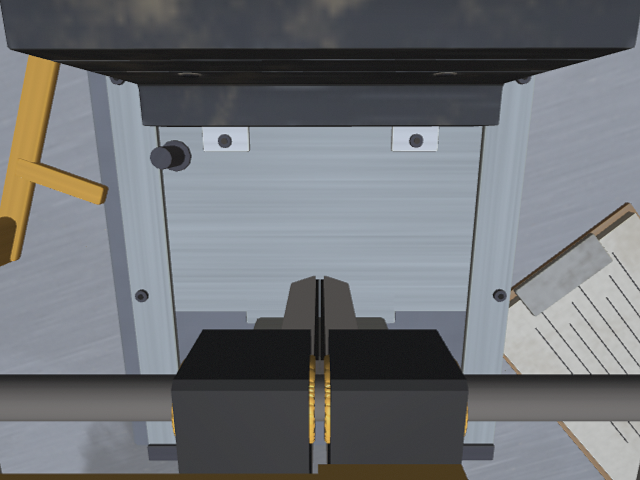

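View pics/s8c.png

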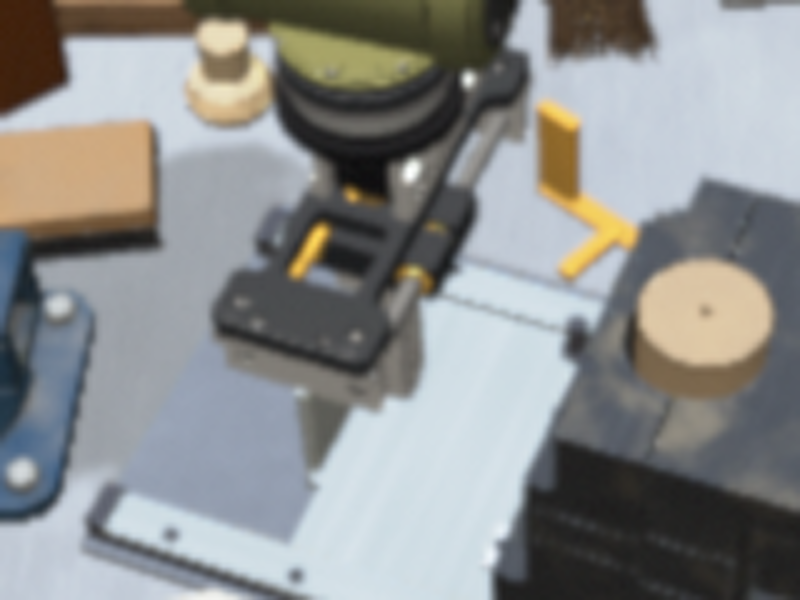

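Call:
play_rows(
  deltas=[
    [[0,0,3,0,0,0,0],[0,0,4,0,0,0,0],[0,0,4,0,0,0,0],[0,0,3,0,0,0,0],[0,0,3,0,0,0,0],[0,0,3,0,0,0,0],[0,0,4,0,0,0,0],[0,0,4,0,0,0,0],[0,0,4,0,0,0,0],[0,0,4,0,0,0,0]],
  ],
)

```text
time_s: 9.4
ee_pos: [0.6376, -0.1621, 0.0325]
eef_rot: [1.805, 1.571, -0.087]
force: [1.9, 4.4, 1.5]
grip_width: 0.0008
```

Run:
```python
from go import *
import fit2
fit2.st();snap('wrist','w9.png');snap('side','s9.png');crop('s9.png',215,215,375,335,5,'s9c.png')
```

```text
t 9.4 stand mm [-175.9    1.3   32.5] F stand [ 4.7 -0.4  1.5]
```

View pics/w9.png

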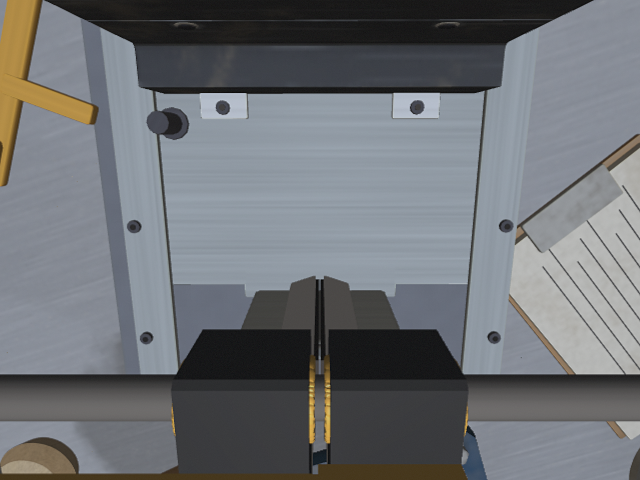

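View pics/s9c.png

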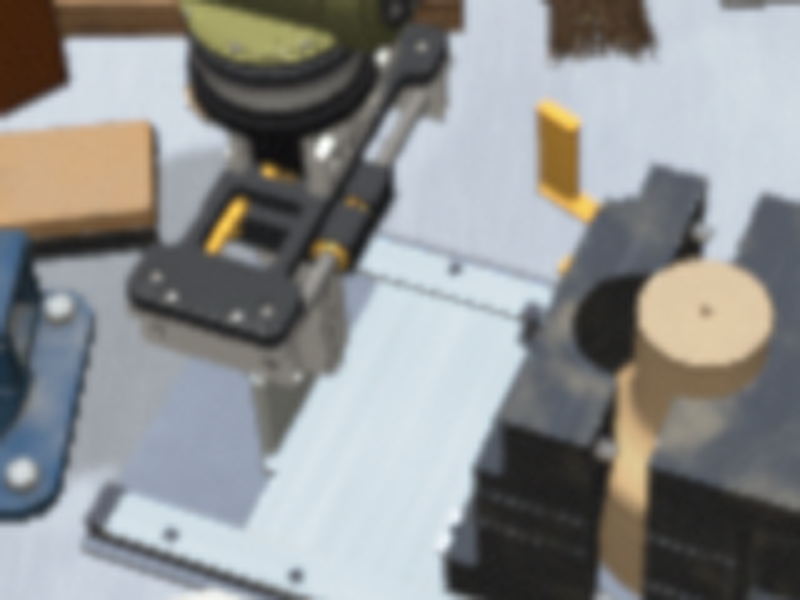

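```bash
cat >> fit2.py <<'E'
def tost(c,uv,z):
    d=back(c,uv,z)[:2]-V[:2];a,s=np.cos(V[2]),np.sin(V[2]);return np.round(1000*np.array([a*d[0]+s*d[1],-s*d[0]+a*d[1]]),1)
E
python3 - <<'E'
from go import *
import fit2
w8=load('w8.png');w=load('w9.png');print(fit2.tost(w8,(160,157),.042),fit2.tost(w,(158,122),.042),'screwplates',fit2.tost(w8,(225,141),.022),fit2.tost(w,(223,107),.022))
E
```

```text
[-78.   70.9] [-99.4  70.6] screwplates [-71.7  46.2] [-92.3  46.3]
```

Call:
play_rows(
  deltas=[
    [[0,0,4,0,0,0,0],[0,0,5,0,0,0,0],[0,0,5,0,0,0,0],[0,0,5,0,0,0,0],[0,0,5,0,0,0,0],[0,0,5,0,0,0,0],[0,0,5,0,0,0,0],[0,0,4,0,0,0,0],[0,0,3,0,0,0,0],[0,0,2,0,0,0,0]],
  ],
)

```text
time_s: 10.5
ee_pos: [0.624, -0.2029, 0.0323]
eef_rot: [1.47, 1.571, -0.422]
force: [4.5, 2.8, -0.6]
grip_width: 0.0003
```

Run:
```python
from go import *
import fit2
fit2.st();snap('wrist','w10.png')
crop('w10.png',80,40,280,190,4,'w10c.png')
plan([.6,-.2,.1],1.2578+np.pi/2)
```

```text
t 10.5 stand mm [-218.9    1.7   32.3] F stand [ 4.1 -3.4 -0.6]
t 10.55 tcp [ 0.6239 -0.2031  0.0323] F [ 1.2  1.  -0.3] q [-0.37  0.68  1.33 -0.    1.13 -0.05] gw 0.0008877545504199029
axes x,y,z: [[-0.0, -0.0, -1.0], [0.949, -0.316, 0.0], [-0.316, -0.949, 0.0]]
rotvec tool 1 [ 3.1334e+00 -1.0000e-04 -4.0000e-04] shift in new tool mm [-67.7  23.7  -4.4]
rotvec tool -1 [-0.0082  0.0002 -0.    ] shift in new tool mm [-67.7 -23.7   4.4]
shift tool mm [-67.7 -23.7   4.6]
```

View pics/w10c.png

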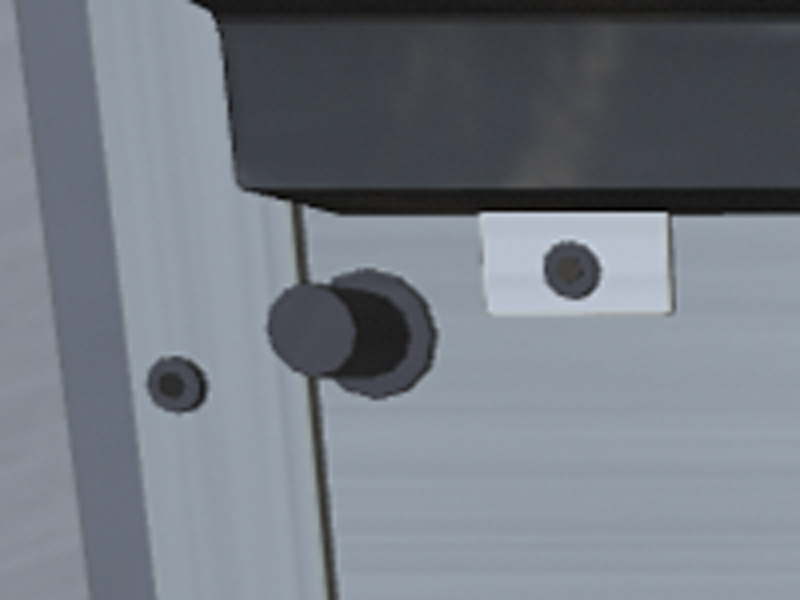

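Call:
play_rows(
  deltas=[
    [[0,0,2,0,0,0,0],[0,0,2,0,0,0,0],[0,0,2,0,0,0,0],[0,0,2,0,0,0,0],[0,0,1,0,0,0,0],[0,0,1,0,0,0,0],[0,0,1,0,0,0,0],[0,0,1,0,0,0,0],[0,0,1,0,0,0,0],[0,0,0,0,0,0,0]],
  ],
)

```text
time_s: 11.55
ee_pos: [0.6199, -0.2151, 0.0323]
eef_rot: [-0.718, 1.571, -2.61]
force: [2.8, 1.8, -0.1]
grip_width: 0.0002
```

Call:
play_rows(
  deltas=[
    [[0,0,1,0,0,0,0],[0,0,0,0,0,0,0]],
  ],
)

```text
time_s: 11.75
ee_pos: [0.6196, -0.2159, 0.0323]
eef_rot: [-1.558, 1.571, 2.833]
force: [2.8, 2.0, -0.9]
grip_width: 0.0004
```

Run:
```python
import fit2
fit2.st()
```

```text
t 11.75 stand mm [-232.7    1.9   32.3] F stand [ 2.8 -2.  -0.9]
```

Call:
play_rows(
  deltas=[
    [[0,0,1,0,0,0,0],[0,0,0,0,0,0,0]],
  ],
)

```text
time_s: 11.95
ee_pos: [0.6196, -0.2159, 0.0324]
eef_rot: [-3.05, 1.57, 1.342]
force: [4.8, 8.4, -0.3]
grip_width: 0.0002
```

Call:
play_rows(
  deltas=[
    [[0,0,1,0,0,0,0],[0,0,0,0,0,0,0]],
  ],
)

```text
time_s: 12.15
ee_pos: [0.6196, -0.2159, 0.0324]
eef_rot: [-3.084, 1.568, 1.308]
force: [6.7, 12.3, -1.1]
grip_width: 0.0002
```

Call:
play_rows(
  deltas=[
    [[0,0,1,0,0,0,0],[0,0,0,0,0,0,0]],
  ],
)

```text
time_s: 12.35
ee_pos: [0.6196, -0.2159, 0.0324]
eef_rot: [-3.095, 1.567, 1.297]
force: [7.4, 19.7, 1.1]
grip_width: 0.0002
```

Call:
play_rows(
  deltas=[
    [[0,0,-2,0,0,0,0],[0,0,-4,0,0,0,0],[0,0,-6,0,0,0,0],[0,0,-4,0,0,0,0],[-10,0,0,0,0,0,0],[-20,0,0,0,0,0,0],[-35,0,0,0,0,0,0],[-40,0,0,0,0,0,0],[-40,0,0,0,0,0,0],[-30,0,0,0,0,0,0]],
  ],
)

```text
time_s: 13.35
ee_pos: [0.6239, -0.2038, 0.2112]
eef_rot: [1.462, 1.568, -0.43]
force: [-0.0, 0.0, 0.1]
grip_width: 0.0008
```

Call:
play_rows(
  deltas=[
    [[-20,0,20,0,0,0,0],[0,0,35,0,0,0,0],[0,0,35,0,0,0,0],[0,0,20,0,0,0,0],[0,0,0,0,0,0,0]],
  ],
)

```text
time_s: 13.85
ee_pos: [0.588, -0.3101, 0.2276]
eef_rot: [-0.075, 1.571, -1.97]
force: [1.2, 0.4, 0.5]
grip_width: 0.0002
```

Run:
```python
from go import *
import fit2
fit2.st();w=snap('wrist','w11.png');snap('side','s11.png');snap('top','t11.png');crop('s11.png',215,215,415,365,4,'s11c.png')
L=[fit2.W(q,0,fit2.V) for q in((-243,35,78),(-243,-35,78),(-158,70,42))]; print(proj(w,L))
```

```text
t 13.85 stand mm [-332.     3.   227.6] F stand [ 0.7 -1.   0.5]
[[277.44749611 110.40362077]
 [366.295547   109.32370058]
 [235.36770322   5.15386451]]
```

View pics/w11.png

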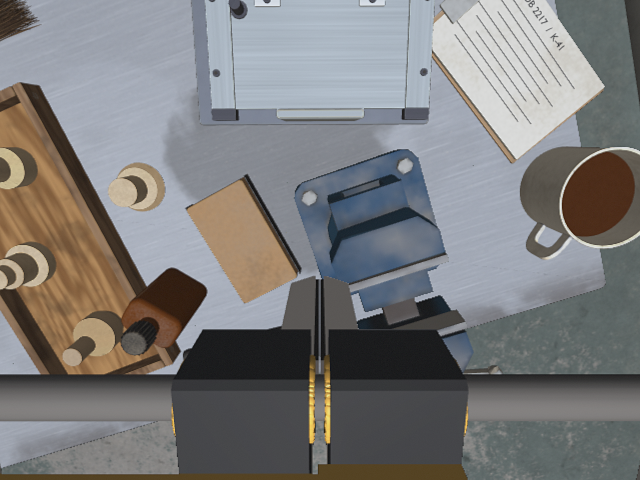

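View pics/s11c.png

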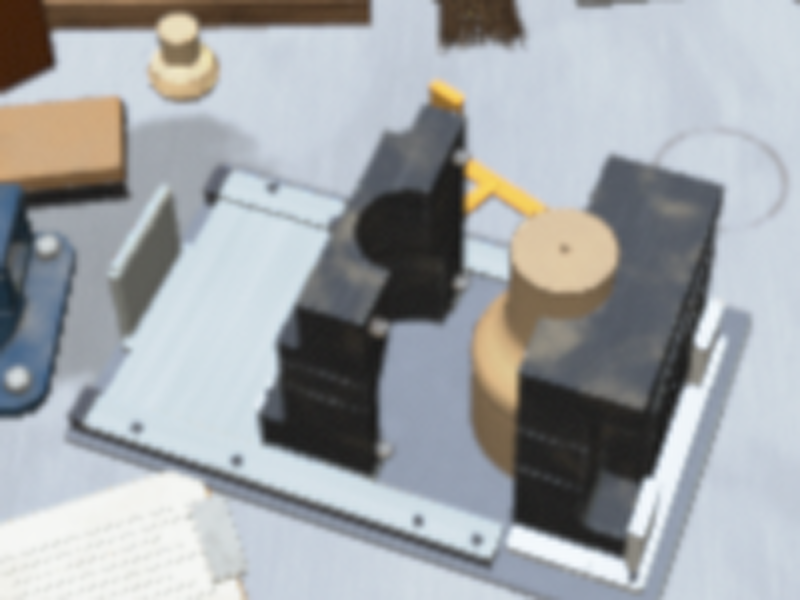

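View pics/t11.png

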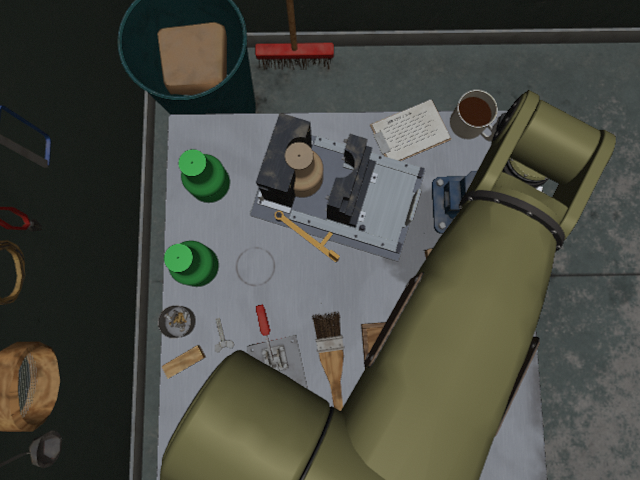

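```bash
python3 -c "
from station import hand_in
print(hand_in())"
```

```text
the job is handed in; nothing more can be done
None
```

The job is done and handed in after about 14 s. I pushed the brass hook outwards with the closed fingertips until its nose was well clear of the stud. Then I hooked the fingertips behind the slide's lip and drew the front half out slowly to its end stops. I backed off, lifted clear and gripped nothing.

**Slide:** the pull took about 4–5 N while it moved. At the stops the tool stayed put while the force rose to about 21 N over three 1 mm commands. In the last wrist picture the lip lies where the model puts it at 78 mm of travel.

**Hook, core and surroundings:** the hook stands open by about 0.3 rad, judged by eye from the pictures. The core stands upright in the same place in the top view, and the bystanders in view look unmoved. The arm hides part of the tray area in the top view. The tool force reads about 1 N or less, which is noise.

**Disagreements:**
- The hook seemed slightly open, about 0.04 rad, before I touched it.
- In the side and wrist pictures the closed fingertips looked 15–20 mm shorter than the stated tool point. I allowed for both readings in the heights I used.
- My first fit from the top and side cameras was up to 3 pixels off, so I refitted from the wrist camera.

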